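Set the carton gauge to its index tab

ROBOT

A 6-joint arm with a two-finger parallel gripper is mounted at the origin on the work surface. World frame = base frame: x ahead of the robot, y to its left, z up, the work surface at z = 0. Lengths are in m, angles in rad, forces in N, time in s.
With the tool pointing down it reaches from about 0.275 to 0.725 m from the base axis. Payload 5.6 kg.
Tool frame: the origin (TCP) lies on the front face of the gripper's body, between the roots of the fingers; the fingertips stand 73 mm ahead of it and the grasp point (between the pads) lies 54 mm ahead of it (arm.tcp_to_grasp is the distance from the TCP to the grasp point, in m); x points along the fingers, y is the direction in which the jaws open and shut, and the axes are right-handed (so a half turn about x gives the same grasp; the last joint's range is limited). The gripper opens to 85 mm and grips with 20 to 120 N. Pads are 22 mm wide; open, the fingers measure 114 mm over their backs; the gripper's body (76 mm by 85 mm) begins 54 mm behind the grasp point. The pads swing forward as they close: fully open they stand 13 mm farther back than shut.
Start: joints at [0.285, 0.255, 0.108, 0, -1.424, -0.285], TCP at [0.55, 0, 0.304] pointing down, gripper open.
Joint ranges: [-2.95, 2.95], [-1.21, 1.97], [-1.09, 1.5], [-2.87, 1.71], [-2.94, -0.07], [-3.05, 3.05]. Speed limits (rad/s): [2.57, 2.57, 3.14, 3.14, 3.14, 3.14].

INTERFACE

Orientations are given as a unit quaternion [x, y, z, w].
In Python, from rig import sensors, cams, job, arm gives the robot as it stands.
- The arm moves only by the tool apply_moves, never from a script. Its argument "rows" is a list of rows, each a list of 3 entries, a list of its own where there are three numbers: the opening in per cent of the stroke, from 0 (shut) to 100 (fully open), then the shift along the world's x, y, z in mm, then the turn, a rotation vector about the world's x, y, z in degrees. In form: [[claw, [tx, ty, tz], [wx, wy, wz]], ...]. A call has 1 to 20 rows; each row shifts and turns the commanded pose from where the row before left it; what a row does not reach is not made up. A row lasts 1/10 s, in which the tool goes at most 50 mm and 8.59 degrees, less where a joint would pass 70% of its speed; a pose out of reach is approached as far as the arm can. A call is refused whole if a number of a shift passes 50 or a number of a turn 8.59, either way. A call with a gripper value outside its range is refused whole. The fingers move at their own pace and stop on an object; "grip_force" is the grip in N (left out, the last holds). Time passes only in rows, so rows that do not move let the fingers close. It gives the time, the measured TCP pose, the force and the opening at its end, in the units of the state.
- sensors.state(): the state, without advancing time (a new reading comes with each control period).
- cams.capture(name): name is "scene" or "side" or "wrist"; returns a dict with "color" (420x560x3 uint8, blue, green, red), "z_map" (420x560 float32, m along the optical axis (not along the pixel's ray), 0 where there is no reading), "fx", "fy", "cx", "cy" (pixels), "extrinsics" (4x4, takes a point from world to camera coordinates); the wrist camera has in their place "hand_eye" (4x4, takes a point from camera to tool coordinates, whose origin is the TCP and whose axes are the tool frame's). Camera axes: x right, y up, looking along -z (the intrinsics and any distortion apply to the point x, -y, -z); pixel columns grow to the right and rows downward; lengths in m; the calibration is good to about 2 mm. A picture is of the moment at which its call begins: read the wrist's pose just before it.
- job.finish_job(): hands the job in, once; it reports no verdict.
The state is a dict: "clock": time; "q": joint angles; "joint_velocities": joint speeds; "joint_efforts": joint torques, N m; "tool_pos": TCP position; "eef_rot": TCP orientation; "contact_force": force on the tool from outside, world axes, zero at the start; "torque": the same for the moment, N m; "finger_gap": finger opening in m.
Only numpy, scipy, OpenCV 4.12 (cv2) and the standard library are available. Lean on these libraries where they do the work, as an engineer would, in place of code of your own. Each camera call takes 0.05 s, during which the arm holds its last target.

TASK

Set the carton gauge on the packing bench for the next carton: take the handwheel by its crank knob, press the wheel in against its spring until the clutch drops in, and keep it pressed while you crank clockwise until the fence's pointer stands opposite the index tab on the scale, to within 3 mm and without running well past it. Then let go, so that the wheel springs back out. Do not push the fence or the tab by hand, and leave everything else on the bench alone.

Things in the scene. Friction and masses are not known exactly. Their poses are not given: they have to be found in the camera images.
- wheel_hub (a point): Aluminium three-spoke handwheel, 146 mm across, rim 13 mm thick, boss 19 mm high, at the gearbox end (right, seen from the robot) of the grey carton gauge. Point: centre of the wheel's underside; it moves in with the wheel but does not turn. z: along the axle, out of the wheel, leaning 35 degrees from vertical toward the robot. y: level, along the bed, away from the gearbox.
- knob_mid (a point): Middle of the black crank knob on the wheel, parallel to the axle and 55 mm from it: a round handle 27 mm in diameter, 68 mm long, from 14 to 82 mm above wheel_hub along its z (this point: 50 mm). It spins freely on its pin, so the hand that holds it need not turn as the wheel goes round. The rotation given is the wheel's.
- lamp_mid (a point): Middle of a white tube lamp, 28 mm thick and 170 mm long, level and parallel to the bed, on a bent post (16 mm thick) behind the wheel; 352 mm above the table and 70 mm farther from the robot than the wheel's centre. It bars a vertical hand at the upper part of the knob's circle; a hand along the axle clears it. y: along the bed.
- press (a joint): How far the wheel is pressed in along its axle, m: 0 = sprung out, 0.012 = fully home. Spring: about 6 N at 0, 11 N at 0.012. Two pins under the wheel must drop between six clutch teeth (60 degrees apart): they reach the tooth tops at 0.003 and drive properly from 0.010. If it stops near 0.003 a pin is on a tooth: ease off, turn the wheel some 20 degrees, press again. Let go, it springs out.
- wheel (a joint): Angle of the wheel, rad, growing clockwise (seen looking at its face, against wheel_hub z). Sprung out, it turns idly and drives nothing. With the clutch in it idles up to 35 degrees until pins and teeth meet, then drives the fence; cranking takes about 7 N at the knob.
- fence (a joint): Travel of the fence, m: 0 at the start, growing away from the gearbox, up to 0.15. With the clutch in, each clockwise turn of the wheel moves it 0.040 farther; anticlockwise brings it back. The screw holds the fence wherever it is left.
- pointer_tip (a point): Tip of the dark steel pointer at the robot-side end of the fence (upright aluminium plate across the bed, 125 mm wide, its top 122 mm above the table), 38 mm above the table, over the white scale with black marks every 10 mm. y: along the bed, away from the gearbox, the way the fence travels.
- tab_tip (a point): Tip of the index tab, a dark steel block 16 x 18 x 16 mm on the rail at the robot-side edge of the bed, pointing across the scale; it marks the wanted line and starts 50 to 95 mm farther from the gearbox than the pointer. Axes as pointer_tip; the fence is set when both tips are level along y (they stay 14 mm apart across the scale).
- small_carton: Bystander: small carton 90 x 50 x 50 mm standing on the far end of the bed; origin at the centre of its underside.
- carton: Bystander: carton 130 x 110 x 70 mm to the right of the gearbox; origin at the centre of its underside.
- tape_roll: Bystander: roll of packing tape, 100 mm across, 48 mm high, in front of the bed; origin at the centre of its underside.
- brass_bowl: Bystander: brass bowl, 110 mm across, in front of the bed's far end; origin at the centre of its underside.
- glass_dish: Bystander: glass dish, 120 mm across, lying on the carton; origin at the centre of its underside.
- candlestick: Bystander: brass candlestick, 135 mm tall, behind the gearbox; origin at the centre of its underside.
- screwdriver: Bystander: screwdriver, 200 mm long, in front of the gearbox to the right; origin at the centre of its underside.

How it is judged:
On the way, in this order (a step that is already met when the one before it is completed fails the run):
1. the wheel is pressed in and the clutch engaged (value of joint press above 0.009 m), for 0.1 s.
2. the fence's pointer is opposite the index tab, within 3 mm (y of pointer_tip in the frame of tab_tip between -0.003 and 0.003 m), for 0.2 s.
At the end, for the whole second after the job is handed in: The fence's pointer stands within 3 mm of the index tab along the scale and is at rest, and the wheel has sprung out (pressed in by less than 2 mm) (all of step 2 and value of joint press below 0.002 m and velocity of joint fence between -0.003 and 0.003 m/s); the robot touches nothing.
It fails at once if the fence is pushed by hand instead of by the wheel (contact force between any of the fingers, the arm and fence above 2 N).
It fails at once if the index tab is shifted (distance of tab_tip from where it was at the start of the episode above 0.004 m).
It fails at once if the fence is driven more than 10 mm past the tab (y of pointer_tip in the frame of tab_tip above 0.01 m).
It fails at once if a bystander is moved more than 30 mm (distance of any of small_carton, carton, tape_roll, brass_bowl, glass_dish, candlestick, screwdriver from where it was at the start of the episode above 0.03 m).
It also fails if it takes over 64 s, if anything falls off the work surface, if the arm or the gripper's body presses on something with over 40 N, if the wrist force passes 120 N, or if a joint passes its speed limit or range.

## Working session

There is one attempt and no reset: what is moved stays moved. The work goes in short steps, Python scripts to look and compute and a tool call to move; the robot and the scene stay as the last step left them, time stands still between calls to the robot, and variables do not carry over. Pictures are saved under pics/ and viewed, and the job is handed in when it is done.

Besides the shell and the picture viewer there is one more tool, called after "Emit:" by a JSON object that holds its "fn" and its "kwargs", one argument or row to a line. apply_moves: Moves the arm, as the interface text tells. Its arguments: {"type":"object","properties":{"rows":{"type":"array"},"grip_force":{"type":"number"}},"required":["rows"]}

```bash
ls; mkdir -p pics
python3 - <<'E'
from rig import sensors,cams,job,arm
import cv2,numpy as np,pickle
print(sensors.state())
for n in ["scene","side","wrist"]:
    s=sensors.state()
    c=cams.capture(n); c['state']=s
    cv2.imwrite(f"pics/{n}0.png",c["color"]); pickle.dump(c,open(f"{n}0.pkl","wb"))
    print(n,c["fx"],c["fy"],c["cx"],c["cy"],np.round(c.get("extrinsics",c.get("hand_eye")),3), c.keys())
E
```

```text
pics
{'clock': 0.0, 'q': array([ 2.84630617e-01,  2.55738292e-01,  1.06962804e-01, -4.79410516e-04,
       -1.42389152e+00, -2.84603161e-01]), 'joint_velocities': array([ 0.00031709,  0.00014426,  0.00319891,  0.00159229,  0.00086522,
       -0.00084351]), 'joint_efforts': array([-4.48901856e-04, -3.86631560e+01,  2.37934113e+01,  5.36471218e+00,
       -6.25866101e-03, -4.57470776e-06]), 'tool_pos': array([5.49628345e-01, 7.76984883e-05, 3.02983021e-01]), 'eef_rot': array([-0.49952438,  0.50051024,  0.50045358,  0.49951087]), 'contact_force': array([ 0.80011921,  0.44205307, -0.40797471]), 'torque': array([-0.04162449, -0.07877148, -0.01016408]), 'finger_gap': 0.0852106245646985}
scene 522.7673863598724 522.7673863598724 272.4146906654714 208.60732506328785 [[-0.234  0.972 -0.008  0.179]
 [-0.656 -0.151  0.739  0.207]
 [ 0.718  0.178  0.673 -1.811]
 [ 0.     0.     0.     1.   ]] dict_keys(['color', 'z_map', 'fx', 'fy', 'cx', 'cy', 'extrinsics', 'state'])
side 443.9721777763291 443.9721777763291 282.8229433053917 199.2466681362505 [[ 0.933 -0.36   0.017 -0.558]
 [ 0.245  0.668  0.702 -0.283]
 [-0.265 -0.651  0.712 -1.332]
 [ 0.     0.     0.     1.   ]] dict_keys(['color', 'z_map', 'fx', 'fy', 'cx', 'cy', 'extrinsics', 'state'])
wrist 345.7035314367096 345.7035314367096 280.26261843997787 207.48115308950068 [[-0.001  0.283 -0.959 -0.069]
 [ 1.     0.    -0.001 -0.   ]
 [ 0.    -0.959 -0.283 -0.072]
 [ 0.     0.     0.     1.   ]] dict_keys(['color', 'z_map', 'fx', 'fy', 'cx', 'cy', 'hand_eye', 'state'])
```

View pics/scene0.png

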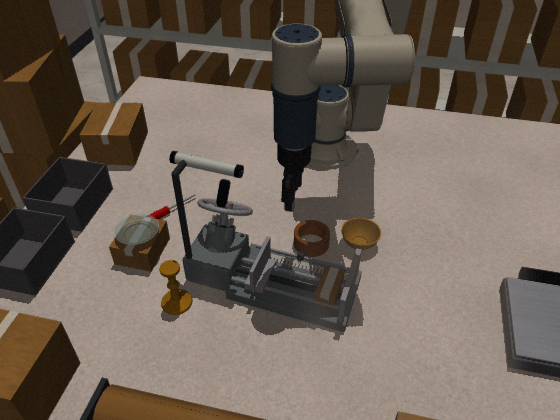

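View pics/side0.png

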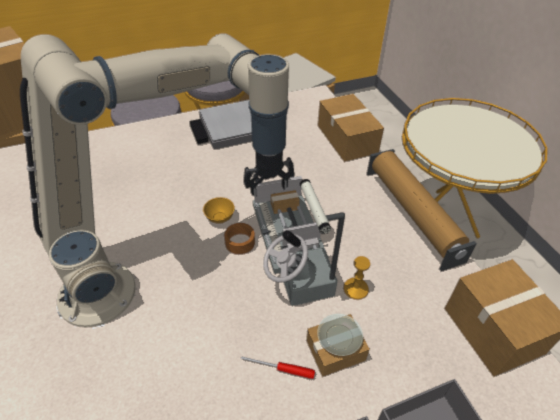

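View pics/wrist0.png

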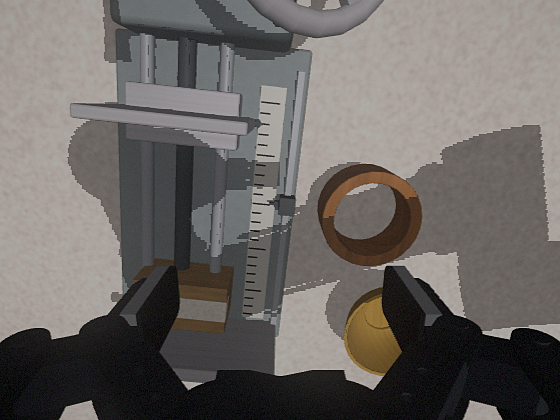

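The wrist view shows the pointer tip near (259,123), the tab near (276,203), with the scale between them. The wheel is at the top. The scene view shows the knob near (223,192) and the wheel near (224,208). The side view shows the wheel near (286,257) and the knob near (292,240).

```bash
cat > h.py <<'E'
import numpy as np,cv2,pickle
from scipy.spatial.transform import Rotation as R
def pose(c):
    "camera->world 4x4"
    if 'extrinsics' in c: return np.linalg.inv(c['extrinsics'])
    T=np.eye(4);T[:3,:3]=R.from_quat(c['state']['eef_rot']).as_matrix();T[:3,3]=c['state']['tool_pos'];return T@c['hand_eye']
def cloud(c):
    v,u=np.mgrid[:420,:560];z=c['z_map']
    P=np.stack([(u-c['cx'])/c['fx']*z,-(v-c['cy'])/c['fy']*z,-z],-1)
    T=pose(c);W=P@T[:3,:3].T+T[:3,3];W[z==0]=np.nan;return W
def ray(c,u,v,zp):
    T=pose(c);d=T[:3,:3]@np.array([(u-c['cx'])/c['fx'],-(v-c['cy'])/c['fy'],-1]);o=T[:3,3]
    return o+d*(zp-o[2])/d[2]
def proj(c,p):
    T=np.linalg.inv(pose(c));q=T[:3,:3]@np.asarray(p)+T[:3,3]
    return np.array([c['cx']-c['fx']*q[0]/q[2],c['cy']+c['fy']*q[1]/q[2]])
def crop(c,u0,u1,v0,v1,s,name):
    cv2.imwrite(name,cv2.resize(c['color'][v0:v1,u0:u1],None,fx=s,fy=s,interpolation=cv2.INTER_CUBIC))
def load(n): return pickle.load(open(n,'rb'))
def snap(n,tag):
    from rig import sensors,cams
    s=sensors.state();c=cams.capture(n);c['state']=s
    pickle.dump(c,open(f'{n}{tag}.pkl','wb'));cv2.imwrite(f'pics/{n}{tag}.png',c['color']);return c
E
python3 - <<'E'
from h import *
w=load('wrist0.pkl');crop(w,220,320,80,230,5,'pics/w0c.png')
cv2.imwrite('pics/w0c.png',cv2.resize(w['color'][90:220,220,][:0] if 0 else w['color'][90:220,190:330],None,fx=4.5,fy=4.5,interpolation=cv2.INTER_CUBIC))
s=load('scene0.pkl');crop(s,150,300,140,290,4,'pics/s0c.png')
d=load('side0.pkl');crop(d,230,360,170,310,4,'pics/d0c.png')
for n,c,pts in [('scene',s,[(223,185),(222,200),(248,209),(207,168)]),('side',d,[(290,238),(265,257),(307,257),(286,257),(315,205)])]:
    W=cloud(c)
    for u,v in pts: print(n,u,v,W[v,u].round(3))
E
```

```text
scene 223 185 [ 0.547 -0.175  0.248]
scene 222 200 [ 0.57  -0.173  0.219]
scene 248 209 [ 0.521 -0.123  0.156]
scene 207 168 [ 0.618 -0.182  0.353]
side 290 238 [ 0.542 -0.189  0.247]
side 265 257 [ 0.486 -0.144  0.135]
side 307 257 [ 0.616 -0.153  0.086]
side 286 257 [ 0.531 -0.192  0.174]
side 315 205 [ 0.599 -0.203  0.367]
```

View pics/w0c.png

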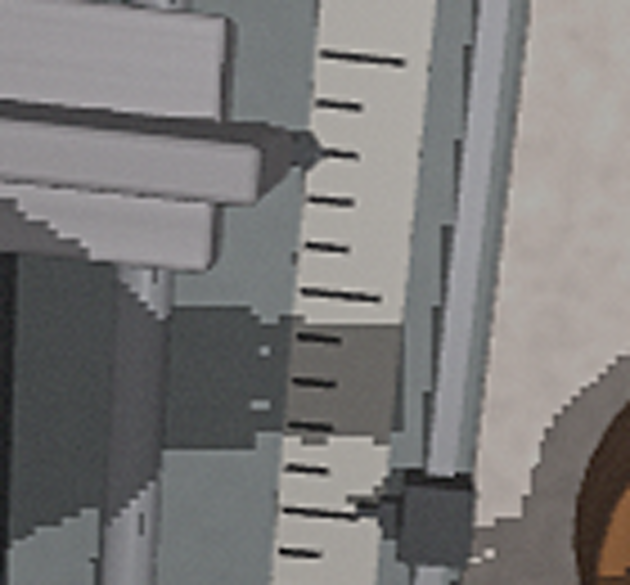

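View pics/s0c.png

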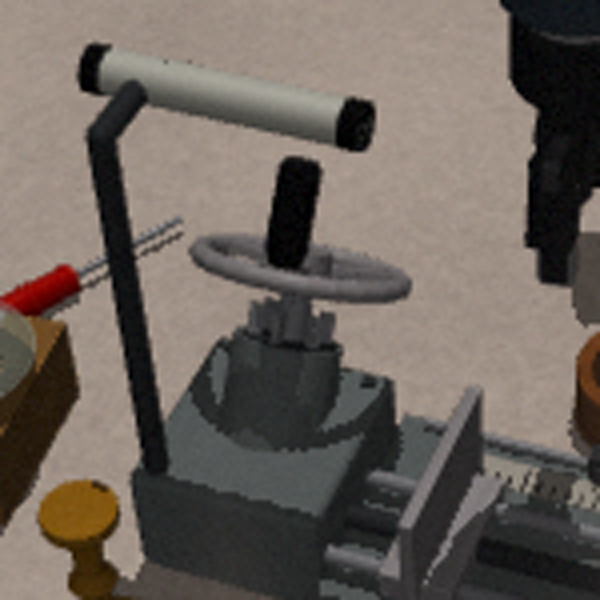

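View pics/d0c.png

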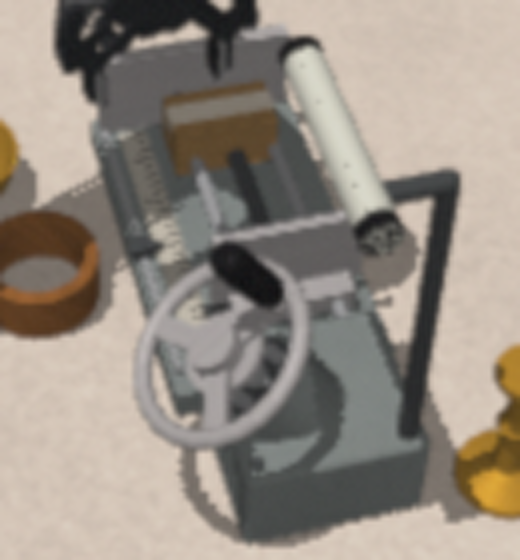

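Run:
```python
from h import *
w=load('wrist0.pkl');W=cloud(w)
p=ray(w,261.1,123.8,.038);t=ray(w,267.8,201.8,.038)
print('ptr',p.round(4),'tab',t.round(4))
for x,y in [(318,0),(275,575),(437,0),(385,575),(380,200)]:
    u,v=190+x/4.5,90+y/4.5; print(W[int(v),int(u)].round(4))
a=ray(w,190+318/4.5,90,.03);b=ray(w,190+275/4.5,90+575/4.5,.03)
d=(b-a)[:2];d/=np.linalg.norm(d);print('beddir',d,'gap',(t-p)[:2]@d,(t-p)[:2]@[d[1],-d[0]])
# whole bed edge right: between bed and table
from scipy.optimize import least_squares
# knob dark pixels, and lamp
for n,box in [('scene',(195,260,175,220)),('side',(262,310,228,285))]:
    c=load(n+'0.pkl');C=cloud(c);u0,u1,v0,v1=box
    col=c['color'][v0:v1,u0:u1].astype(int);P=C[v0:v1,u0:u1]
    m=(col.max(-1)<50)&(P[...,2]>.18)
    K=P[m];print(n,'knob n',m.sum(),K.mean(0).round(4),K[:,2].min(),K[:,2].max())
    _,s,vt=np.linalg.svd(K-K.mean(0));print(' dir',vt[0].round(3),s.round(3))
    g=(col.max(-1)>=95)&(P[...,2]>.11)&(P[...,2]<.26)&(np.linalg.norm(P-[.53,-.17,.18],axis=-1)<.11)
    Q=P[g];print(' rim',g.sum(),Q.min(0),Q.max(0)); np.save(n+'_rim.npy',Q);np.save(n+'_knob.npy',K)
```

```text
ptr [ 0.5672 -0.0556  0.038 ] tab [0.5616 0.0206 0.038 ]
[ 0.5681 -0.0861  0.0296]
[0.5796 0.0392 0.0302]
[ 0.5428 -0.086   0.0304]
[0.5546 0.0392 0.0303]
[ 0.5552 -0.0456  0.0313]
beddir [0.0948448  0.99549207] gap 0.07535127820950474 -0.012710402650545991
scene knob n 300 [ 0.5625 -0.1698  0.2388] 0.18739811029620956 0.3526833370880602
 dir [-0.329 -0.42  -0.846] [0.659 0.293 0.128]
 rim 266 [ 0.46988599 -0.25021923  0.12323426] [ 0.59170253 -0.11319873  0.20793912]
side knob n 149 [ 0.5477 -0.1836  0.2378] 0.20631170937958243 0.25891277062797446
 dir [ 0.59  -0.163 -0.791] [0.232 0.074 0.045]
 rim 1051 [ 0.46952461 -0.254672    0.11470146] [ 0.58981829 -0.1110718   0.24589614]
```

Run:
```python
from h import *
from scipy.optimize import least_squares
Y=np.array([.0948,.9955,0]);A=np.array([-.9955,.0948,0])
n=np.cos(np.radians(35))*np.array([0,0,1])+np.sin(np.radians(35))*A
X=np.cross(Y,n);print('n',n.round(4),'X',X.round(4))
for k in ['side','scene']:
    Q=np.load(k+'_rim.npy');K=np.load(k+'_knob.npy')
    # torus fit: tube radius 6.5, ring radius 66.5
    f=lambda c:np.hypot(np.hypot((Q-c)@X,(Q-c)@Y)-.0665,(Q-c)@n)-.0065
    r=least_squares(f,[.53,-.185,.18],loss='cauchy',f_scale=.002)
    e=f(r.x);c=r.x;print(k,'ringcentre',c.round(4),'inliers',(abs(e)<.004).sum(),len(Q))
    s=abs(e)<.004;
    q=Q[s]-Q[s].mean(0);_,sv,vt=np.linalg.svd(q);print(' free normal',vt[2].round(3))
    # knob: cylinder radius 13.5 axis n
    K=K[(np.abs(np.hypot((K-c)@X,(K-c)@Y)-.055)<.025)]
    L=np.c_[(K-c)@X,(K-c)@Y];g=lambda p:np.hypot(L[:,0]-p[0],L[:,1]-p[1])-.0135
    p=least_squares(g,L.mean(0),loss='cauchy',f_scale=.002).x
    print(' knob X,Y',p.round(4),np.hypot(*p),'ang',np.degrees(np.arctan2(p[1],p[0])),'h',np.percentile((K-c)@n,[1,99]), 'rms',g(p).std(),len(K))
```

```text
n [-0.571   0.0544  0.8192] X [ 0.8155 -0.0777  0.5736]
side ringcentre [ 0.5322 -0.183   0.1713] inliers 465 1051
 free normal [-0.568  0.06   0.821]
 knob X,Y [0.0453 0.0096] 0.04626054472209727 ang 11.986551509616934 h [0.0086094  0.06975328] rms 0.0032142764757627056 149
scene ringcentre [ 0.5296 -0.1843  0.1724] inliers 226 266
 free normal [ 0.563 -0.059 -0.825]
 knob X,Y [0.0458 0.0094] 0.046767093361190296 ang 11.584018419269132 h [-0.00453418  0.0659193 ] rms 0.0034315283942655435 280
```

Run:
```python
from h import *
n=np.array([-.571,.0544,.8192]);X=np.array([.8155,-.0777,.5736]);Y=np.array([.0948,.9955,0])
c0=np.array([.531,-.1837,.1718])
tiles=[]
for k,b in [('scene',(180,270,165,235)),('side',(250,330,220,300))]:
    c=load(k+'0.pkl');s=7
    im=cv2.resize(c['color'][b[2]:b[3],b[0]:b[1]],None,fx=s,fy=s,interpolation=cv2.INTER_CUBIC)
    q=lambda p:tuple(int(round((a-o+.5)*s)) for a,o in zip(proj(c,p),(b[0],b[2])))
    for a in np.linspace(0,2*np.pi,60): cv2.circle(im,q(c0+.0665*(np.cos(a)*X+np.sin(a)*Y)),1,(0,255,255),-1)
    a=np.radians(12)
    for r,col in [(.055,(0,0,255)),(.046,(0,255,0))]:
        k0=c0+r*(np.cos(a)*X+np.sin(a)*Y);cv2.line(im,q(k0+.0075*n),q(k0+.0755*n),col,1)
    cv2.imwrite(f'pics/ov_{k}.png',im)
```

```text
(no output)
```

View pics/ov_scene.png

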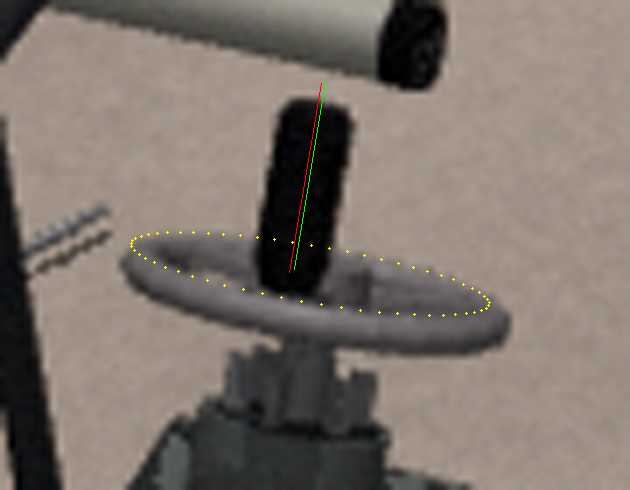

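View pics/ov_side.png

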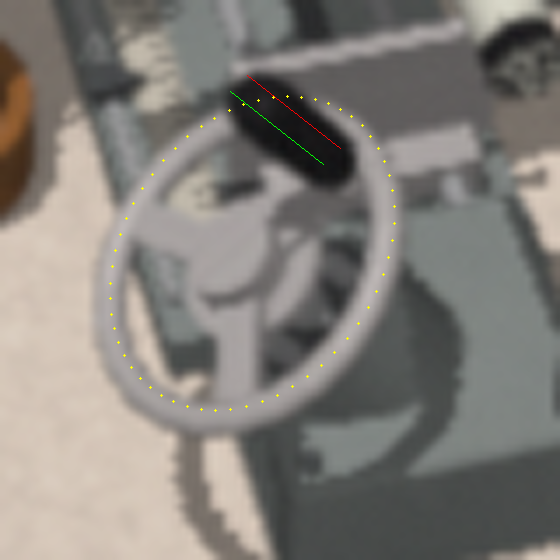

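The overlay sits about 3 px too high. The fit landed on the wrong side of the visible tube surface, so I'll refit starting from the far side.

Run:
```python
from h import *
from scipy.optimize import least_squares
n=np.array([-.571,.0544,.8192]);X=np.array([.8155,-.0777,.5736]);Y=np.array([.0948,.9955,0])
QQ=[];KK=[]
def fit(Q,c0):
    f=lambda c:np.hypot(np.hypot((Q-c)@X,(Q-c)@Y)-.0665,(Q-c)@n)-.0065
    r=least_squares(f,c0,loss='cauchy',f_scale=.001);return r.x,f(r.x),r.cost
for k in ['side','scene','both']:
    Q=np.load(k+'_rim.npy') if k!='both' else np.r_[np.load('side_rim.npy'),np.load('scene_rim.npy')]
    for c0 in ([.531,-.184,.172],[.5365,-.184,.163],[.535,-.184,.16]):
        c,e,co=fit(Q,c0);print(k,c.round(4),(abs(e)<.003).sum(),co)
c0=c
for k,b in [('scene',(180,270,165,235)),('side',(250,330,220,300))]:
    c=load(k+'0.pkl');s=7
    K=np.load(k+'_knob.npy')-c0
    K=K[np.hypot(K@X-.05,K@Y-.01)<.03]
    L=np.c_[K@X,K@Y];g=lambda p:np.r_[np.hypot(L[:,0]-p[0],L[:,1]-p[1])-.0135,10*(np.hypot(*p)-.055)]
    for p0 in ([.055,.01],[.04,.01],[.06,.02],[.05,0.02]):
        r=least_squares(g,p0,loss='cauchy',f_scale=.001);print(k,r.x.round(4),r.cost,np.degrees(np.arctan2(r.x[1],r.x[0])))
    im=cv2.resize(c['color'][b[2]:b[3],b[0]:b[1]],None,fx=s,fy=s,interpolation=cv2.INTER_CUBIC)
    q=lambda p:tuple(int(round((a-o+.5)*s)) for a,o in zip(proj(c,p),(b[0],b[2])))
    for a in np.linspace(0,2*np.pi,60): cv2.circle(im,q(c0+.0665*(np.cos(a)*X+np.sin(a)*Y)),1,(0,255,255),-1)
    for deg,col in [(0,(0,255,0)),(10,(0,0,255)),(20,(255,0,0))]:
        a=np.radians(deg)
        k0=c0+.055*(np.cos(a)*X+np.sin(a)*Y);cv2.line(im,q(k0+.0075*n),q(k0+.0755*n),col,1)
    cv2.imwrite(f'pics/ov2_{k}.png',im)
```

```text
side [ 0.5317 -0.1832  0.1718] 390 0.002121969730657588
side [ 0.53   -0.1815  0.1607] 506 0.0019452797385815482
side [ 0.53   -0.1815  0.1607] 506 0.0019452797405110378
scene [ 0.5294 -0.1841  0.1725] 204 0.00023016153560378744
scene [ 0.5297 -0.1823  0.1603] 213 0.0002120583221647131
scene [ 0.5297 -0.1823  0.1603] 213 0.00021205832217046402
both [ 0.5303 -0.1837  0.1721] 591 0.0023663760021135133
both [ 0.53   -0.1817  0.1605] 712 0.0021592807547329736
both [ 0.53   -0.1817  0.1605] 712 0.0021592807533904134
scene [0.0524 0.0068] 0.0001880535614424708 7.403316898918987
scene [0.0746 0.0155] 0.0003210505553612013 11.744105676274078
scene [0.0746 0.0155] 0.0003210505551750642 11.745710793958816
scene [0.0524 0.0068] 0.00018805356143642606 7.4033186501568755
side [0.0537 0.0086] 0.00010125422484322046 9.061866502970368
side [0.0537 0.0086] 0.00010125422483702618 9.061869534978547
side [0.0537 0.0086] 0.00010125422483956797 9.061868243980497
side [0.0537 0.0086] 0.00010125422488404188 9.062005496660959
```

View pics/ov2_scene.png

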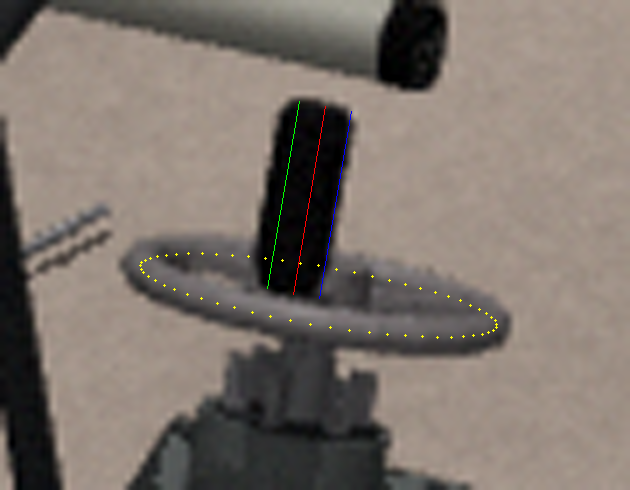

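View pics/ov2_side.png

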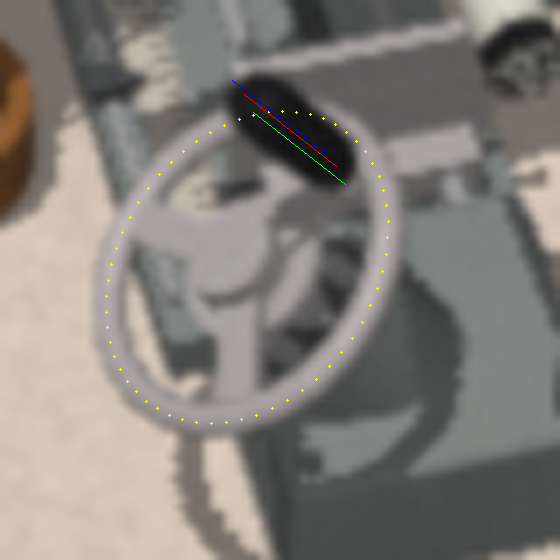

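The ring fit now overlays the rim in both views: centre about (0.530, -0.182, 0.1605), free normal within 1° of the given lean. The knob's axis lies at about 8° from the top. Next I'll work out the approach numbers.

```bash
cat >> h.py <<'E'
n=np.array([-.571,.0544,.8192]);Y=np.array([.0948,.9955,0]);X=np.cross(Y,n)
c0=np.array([.530,-.1817,.1605]);RT=np.c_[-n,-X,Y]
def knob(phi,h,r=.055):
    a=np.radians(phi);return c0+r*(np.cos(a)*X+np.sin(a)*Y)+h*n
def rotvec_to(Rt,q): return np.degrees((R.from_matrix(Rt)*R.from_quat(q).inv()).as_rotvec())
E
python3 - <<'E'
from h import *
from rig import sensors
s=sensors.state()
print('rot',rotvec_to(RT,s['eef_rot']).round(2))
g=knob(8,.096);print('grasp TCP',g.round(4),'pre',(g+.09*n).round(4),'shift',(g+.09*n-s['tool_pos']).round(4)*1000)
# lamp & post points
c=load('scene0.pkl');C=cloud(c)
for u,v in [(178,162),(207,168),(234,173),(180,180),(183,210),(187,245)]: 
    p=C[v,u];print((u,v),p.round(3),'X,Y,n',np.round([(p-c0)@a for a in (X,Y,n)],3))
E
```

```text
rot [ -1.66 -35.05  -5.27]
grasp TCP [ 0.5203 -0.1731  0.2704] pre [ 0.4689 -0.1682  0.3441] shift [ -80.8 -168.2   40.9]
(178, 162) [ 0.613 -0.253  0.354] X,Y,n [ 0.184 -0.063  0.107]
(207, 168) [ 0.618 -0.182  0.353] X,Y,n [0.182 0.008 0.107]
(234, 173) [ 0.622 -0.119  0.353] X,Y,n [0.18  0.072 0.109]
(180, 180) [nan nan nan] X,Y,n [nan nan nan]
(183, 210) [ 0.655 -0.238  0.248] X,Y,n [ 0.157 -0.045 -0.003]
(187, 245) [ 0.658 -0.242  0.132] X,Y,n [ 0.092 -0.048 -0.099]
```

Emit:
{"fn": "apply_moves", "kwargs": {
  "rows": [
    [100,[-20,0,15],[-0.33,-7.01,-1.05]],
    [100,[-20,-20,10],[-0.33,-7.01,-1.05]],
    [100,[-20,-30,10],[-0.33,-7.01,-1.05]],
    [100,[-20,-40,6],[-0.33,-7.01,-1.05]],
    [100,[0,-40,0],[-0.33,-7.01,-1.05]],
    [100,[0,-38,0],[0,0,0]],
    [100,[0,0,0],[0,0,0]],
    [100,[0,0,0],[0,0,0]]
  ],
  "grip_force": 80
}}

```text
clock: 0.95
tool_pos: [0.4696, -0.169, 0.345]
eef_rot: [-0.611, 0.356, 0.295, 0.643]
contact_force: [-0.2, -1.0, 0.9]
finger_gap: 0.0855
```

Run:
```python
from h import *
c=snap('wrist','1');print(c['state']['tool_pos'],rotvec_to(RT,c['state']['eef_rot']),c['state']['contact_force'])
s=c['state'];Rm=R.from_quat(s['eef_rot']).as_matrix()
im=c['color'].copy()
for h in (.0075,.0435,.0755): print(proj(c,knob(8,h)))
for a in np.linspace(0,360,60): cv2.circle(im,tuple(int(round(x)) for x in proj(c,knob(a,0,.0665))),1,(0,255,255),-1)
cv2.line(im,*[tuple(int(round(x)) for x in proj(c,knob(8,h))) for h in (.0075,.0755)],(0,0,255),1)
cv2.imwrite('pics/w1o.png',im)
g=knob(8,.096);print('shift mm',(g-s['tool_pos'])*1000)
```

```text
[ 0.46963156 -0.16903126  0.34502528] [-0.02328058  0.08716234  0.15001493] [-0.20019431 -1.04407048  0.9319902 ]
[281.68460805 207.38758071]
[281.85972068 223.02825476]
[282.06782384 241.61556951]
shift mm [ 50.69482461  -4.05600513 -74.64177803]
```

View pics/w1o.png

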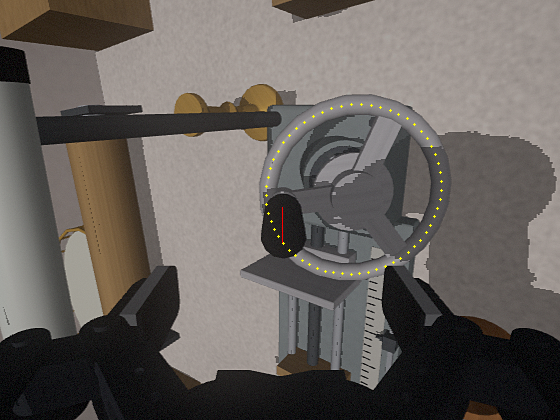

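The wrist view confirms it: the knob (about (283,235)) lies on the predicted axis and is centred between the open fingers to within about 2 mm. The rim matches to about 2 px.

Emit:
{"fn": "apply_moves", "kwargs": {
  "rows": [
    [100,[10,-2,-15],[0,0,0]],
    [100,[10,-1,-15],[0,0,0]],
    [100,[10,-1,-15],[0,0,0]],
    [100,[10,-1,-15],[0,0,0]],
    [100,[11,-1,-15],[0,0,0]],
    [100,[0,0,0],[0,0,0]],
    [100,[0,0,0],[0,0,0]]
  ]
}}

```text
clock: 1.7
tool_pos: [0.5214, -0.1729, 0.2699]
eef_rot: [-0.612, 0.355, 0.297, 0.642]
contact_force: [-0.2, -0.0, 1.0]
finger_gap: 0.0853
```

Run:
```python
from h import *
c=snap('wrist','2');s=c['state'];print(s['tool_pos'],s['contact_force'])
d=s['tool_pos']-c0;print([(d@a).round(4) for a in (X,Y,n)])
```

```text
[ 0.52138256 -0.17286566  0.26987984] [-0.16049099 -0.01375189  1.00939013]
[np.float64(0.055), np.float64(0.008), np.float64(0.095)]
```

View pics/wrist2.png

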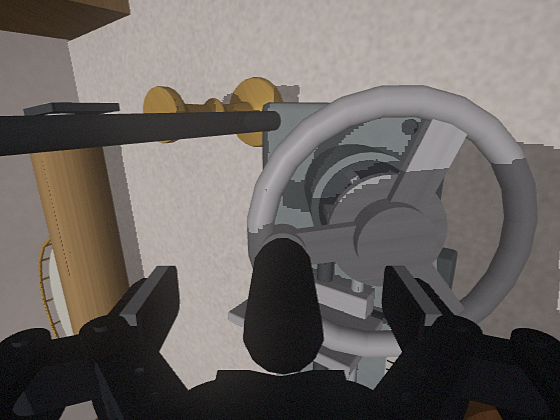

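The knob (column 283) is centred between the fingers (mid column 281). Closing now.

Emit:
{"fn": "apply_moves", "kwargs": {
  "rows": [
    [0,[0,0,0],[0,0,0]],
    [0,[0,0,0],[0,0,0]],
    [0,[0,0,0],[0,0,0]],
    [0,[0,0,0],[0,0,0]],
    [0,[0,0,0],[0,0,0]],
    [0,[0,0,0],[0,0,0]],
    [0,[0,0,0],[0,0,0]],
    [0,[0,0,0],[0,0,0]]
  ],
  "grip_force": 80
}}

```text
clock: 2.55
tool_pos: [0.5207, -0.174, 0.27]
eef_rot: [-0.611, 0.355, 0.296, 0.642]
contact_force: [-5.2, 1.1, 4.0]
finger_gap: 0.0257
```

```bash
cat > st.py <<'E'
from h import *
from rig import sensors
s=sensors.state();d=s['tool_pos']-c0
p=np.array([d@a for a in (X,Y,n)]);f=np.array([s['contact_force']@a for a in (X,Y,n)])
print('t',round(s['clock'],2),'XYn mm',(p*1000).round(1),'r',round(1000*np.hypot(p[0],p[1]),1),'phi',np.degrees(np.arctan2(p[1],p[0])).round(1),'F XYn',f.round(1),'gap',s['finger_gap'].round(4),'rot',rotvec_to(RT,s['eef_rot']).round(2))
E
python3 st.py
```

```text
Traceback (most recent call last):
  File "st.py", line 5, in <module>
    print('t',round(s['clock'],2),'XYn mm',(p*1000).round(1),'r',round(1000*np.hypot(p[0],p[1]),1),'phi',np.degrees(np.arctan2(p[1],p[0])).round(1),'F XYn',f.round(1),'gap',s['finger_gap'].round(4),'rot',rotvec_to(RT,s['eef_rot']).round(2))
                                                                                                                                                                             ^^^^^^^^^^^^^^^^^^^^^
AttributeError: 'float' object has no attribute 'round'
```

```bash
sed -i "s/s\['finger_gap'\].round(4)/round(float(s['finger_gap']),4)/" st.py; python3 st.py
```

```text
t 2.55 XYn mm [54.7  6.7 95.4] r 55.1 phi 7.0 F XYn [-2.1  0.6  6.4] gap 0.0257 rot [ 0.    0.07 -0.01]
```

Emit:
{"fn": "apply_moves", "kwargs": {
  "rows": [
    [0,[1.7,-0.15,-2.45],[0,0,0]],
    [0,[1.7,-0.15,-2.45],[0,0,0]],
    [0,[1.7,-0.15,-2.45],[0,0,0]],
    [0,[0,0,0],[0,0,0]],
    [0,[0,0,0],[0,0,0]]
  ]
}}

```text
clock: 3.05
tool_pos: [0.5258, -0.174, 0.2624]
eef_rot: [-0.611, 0.355, 0.296, 0.643]
contact_force: [-2.2, 4.3, -0.3]
finger_gap: 0.0254
```

```bash
python3 st.py
```

```text
t 3.05 XYn mm [54.5  7.3 86.3] r 54.9 phi 7.6 F XYn [-2.3  4.1  1.2] gap 0.0254 rot [-0.07  0.09 -0.02]
```

```bash
python3 - <<'E'
from h import *
c=snap('wrist','3');d=snap('side','3');e=snap('scene','3')
a=cv2.resize(d['color'][210:310,230:340],None,fx=5,fy=5,interpolation=cv2.INTER_CUBIC)
cv2.imwrite('pics/d3c.png',a)
cv2.imwrite('pics/s3c.png',cv2.resize(e['color'][150:250,170:280],None,fx=5,fy=5,interpolation=cv2.INTER_CUBIC))
E
python3 st.py
```

```text
t 3.2 XYn mm [54.5  7.5 85.9] r 55.0 phi 7.8 F XYn [-1.3  4.4  2.4] gap 0.0256 rot [-0.07  0.07 -0.04]
```

View pics/wrist3.png

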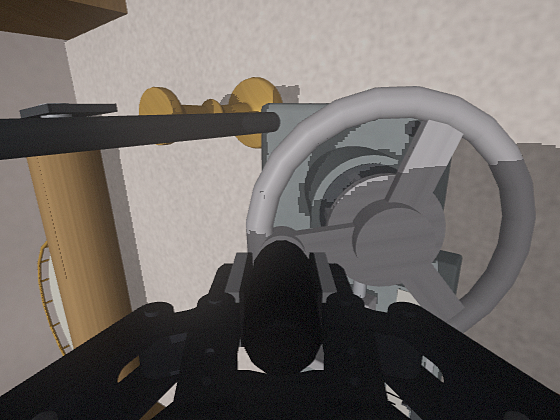

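View pics/s3c.png

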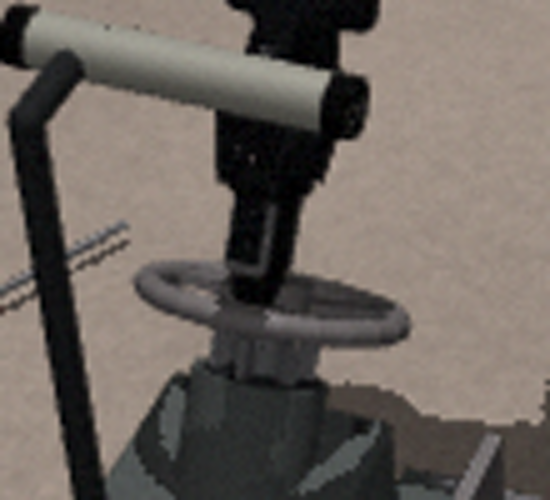

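The wheel keeps the same size in the wrist view after the 9 mm press, so it moved in with the hand and passed the tooth tips. I'll press the rest.

Emit:
{"fn": "apply_moves", "kwargs": {
  "rows": [
    [0,[1.15,-0.1,-1.65],[0,0,0]],
    [0,[0.85,-0.1,-1.25],[0,0,0]],
    [0,[0,0,0],[0,0,0]],
    [0,[0,0,0],[0,0,0]],
    [0,[0,0,0],[0,0,0]]
  ]
}}

```text
clock: 3.7
tool_pos: [0.5277, -0.1742, 0.2602]
eef_rot: [-0.611, 0.355, 0.296, 0.642]
contact_force: [-9.8, 7.3, 8.2]
finger_gap: 0.0258
```

```bash
python3 st.py
```

```text
t 3.7 XYn mm [54.7  7.3 83.4] r 55.2 phi 7.6 F XYn [-3.8  6.4 12.7] gap 0.0258 rot [-0.03  0.09 -0.04]
```

```bash
cat > tab.py <<'E'
import sys
from h import *
a,b,st,r=map(float,sys.argv[1:5])
ph=np.arange(a,b-1e-6,-st);P=np.array([np.round(1000*(knob(p,0,r/1000)-c0),1) for p in ph])
D=np.round(np.diff(P,axis=0),1)
print(', '.join('[0, [%g, %g, %g], [0, 0, 0]]'%tuple(d+0.0) for d in D))
E
python3 tab.py 8 -82 10 55
```

```text
[0, [-0.5, -9.6, 0.3], [0, 0, 0]], [0, [-1.8, -9.4, -0.6], [0, 0, 0]], [0, [-3.2, -8.9, -1.6], [0, 0, 0]], [0, [-4.3, -8.1, -2.5], [0, 0, 0]], [0, [-5.5, -7.2, -3.4], [0, 0, 0]], [0, [-6.3, -6, -4], [0, 0, 0]], [0, [-7, -4.5, -4.6], [0, 0, 0]], [0, [-7.6, -3.1, -5.1], [0, 0, 0]], [0, [-7.8, -1.4, -5.3], [0, 0, 0]]
```

Emit:
{"fn": "apply_moves", "kwargs": {
  "rows": [
    [0,[-0.5,-9.6,0.3],[0,0,0]],
    [0,[-1.8,-9.4,-0.6],[0,0,0]],
    [0,[-3.2,-8.9,-1.6],[0,0,0]],
    [0,[-4.3,-8.1,-2.5],[0,0,0]],
    [0,[-5.5,-7.2,-3.4],[0,0,0]]
  ]
}}

```text
clock: 4.2
tool_pos: [0.5135, -0.2172, 0.2534]
eef_rot: [-0.612, 0.354, 0.296, 0.643]
contact_force: [-5.7, 10.0, 9.1]
finger_gap: 0.0254
```

```bash
python3 st.py
```

```text
t 4.2 XYn mm [ 42.5 -36.9  83.6] r 56.3 phi -40.9 F XYn [-0.2  9.4 11.3] gap 0.0254 rot [-0.06  0.27 -0.07]
```

Emit:
{"fn": "apply_moves", "kwargs": {
  "rows": [
    [0,[-6.3,-6,-4],[0,0,0]],
    [0,[-7,-4.5,-4.6],[0,0,0]],
    [0,[-7.6,-3.1,-5.1],[0,0,0]],
    [0,[-7.8,-1.4,-5.3],[0,0,0]],
    [0,[0,0,0],[0,0,0]]
  ]
}}

```text
clock: 4.7
tool_pos: [0.4858, -0.2331, 0.2357]
eef_rot: [-0.613, 0.353, 0.294, 0.643]
contact_force: [-2.0, 3.7, 7.7]
finger_gap: 0.0251
```

```bash
python3 st.py;python3 - <<'E'
from h import *
c=snap('wrist','4');e=snap('scene','4')
cv2.imwrite('pics/s4c.png',cv2.resize(e['color'][150:300,190:340],None,fx=4,fy=4,interpolation=cv2.INTER_CUBIC))
E
```

```text
t 4.7 XYn mm [ 11.1 -55.3  84.1] r 56.4 phi -78.7 F XYn [2.5 3.5 7.7] gap 0.0251 rot [ 0.08  0.5  -0.03]
```

View pics/wrist4.png

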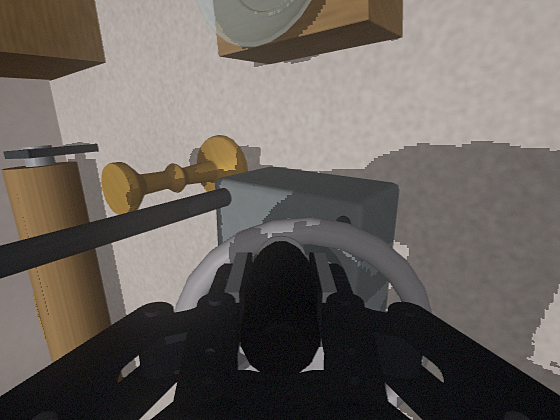

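View pics/s4c.png

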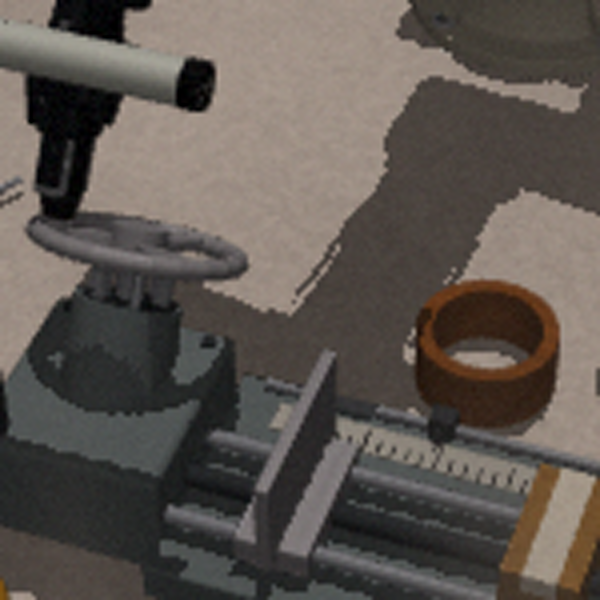

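The fence has clearly moved (scene view, plate near crop (320,400)), so the clutch is driving. Continuing with one full turn.

```bash
python3 tab.py -82 -262 10 55; echo; python3 tab.py -262 -442 10 55
```

```text
[0, [-7.9, 0.2, -5.5], [0, 0, 0]], [0, [-7.6, 1.9, -5.5], [0, 0, 0]], [0, [-7.2, 3.5, -5.2], [0, 0, 0]], [0, [-6.6, 5, -4.9], [0, 0, 0]], [0, [-5.7, 6.4, -4.4], [0, 0, 0]], [0, [-4.7, 7.5, -3.8], [0, 0, 0]], [0, [-3.5, 8.4, -3], [0, 0, 0]], [0, [-2.2, 9, -2.1], [0, 0, 0]], [0, [-0.8, 9.5, -1.2], [0, 0, 0]], [0, [0.5, 9.6, -0.3], [0, 0, 0]], [0, [1.8, 9.4, 0.6], [0, 0, 0]], [0, [3.2, 8.9, 1.6], [0, 0, 0]], [0, [4.3, 8.1, 2.5], [0, 0, 0]], [0, [5.5, 7.2, 3.4], [0, 0, 0]], [0, [6.3, 6, 4], [0, 0, 0]], [0, [7, 4.5, 4.6], [0, 0, 0]], [0, [7.6, 3.1, 5.1], [0, 0, 0]], [0, [7.8, 1.4, 5.3], [0, 0, 0]]

[0, [7.9, -0.2, 5.5], [0, 0, 0]], [0, [7.6, -1.9, 5.5], [0, 0, 0]], [0, [7.2, -3.5, 5.2], [0, 0, 0]], [0, [6.6, -5, 4.9], [0, 0, 0]], [0, [5.7, -6.4, 4.4], [0, 0, 0]], [0, [4.7, -7.5, 3.8], [0, 0, 0]], [0, [3.5, -8.4, 3], [0, 0, 0]], [0, [2.2, -9, 2.1], [0, 0, 0]], [0, [0.8, -9.5, 1.2], [0, 0, 0]], [0, [-0.5, -9.6, 0.3], [0, 0, 0]], [0, [-1.8, -9.4, -0.6], [0, 0, 0]], [0, [-3.2, -8.9, -1.6], [0, 0, 0]], [0, [-4.3, -8.1, -2.5], [0, 0, 0]], [0, [-5.5, -7.2, -3.4], [0, 0, 0]], [0, [-6.3, -6, -4], [0, 0, 0]], [0, [-7, -4.5, -4.6], [0, 0, 0]], [0, [-7.6, -3.1, -5.1], [0, 0, 0]], [0, [-7.8, -1.4, -5.3], [0, 0, 0]]
```

Emit:
{"fn": "apply_moves", "kwargs": {
  "rows": [
    [0,[-7.7,0.2,-5.8],[0,0,0]],
    [0,[-7.4,1.9,-5.8],[0,0,0]],
    [0,[-7.2,3.5,-5.2],[0,0,0]],
    [0,[-6.6,5,-4.9],[0,0,0]],
    [0,[-5.7,6.4,-4.4],[0,0,0]],
    [0,[-4.7,7.5,-3.8],[0,0,0]],
    [0,[-3.5,8.4,-3],[0,0,0]],
    [0,[-2.2,9,-2.1],[0,0,0]],
    [0,[-0.8,9.5,-1.2],[0,0,0]]
  ]
}}

```text
clock: 5.7
tool_pos: [0.4371, -0.1826, 0.1976]
eef_rot: [-0.611, 0.356, 0.295, 0.642]
contact_force: [-17.0, -6.4, 15.6]
finger_gap: 0.0248
```

```bash
python3 st.py
```

```text
t 5.7 XYn mm [-54.5  -9.7  83.4] r 55.3 phi -169.9 F XYn [-4.4 -8.  22.1] gap 0.0248 rot [0.08 0.11 0.11]
```

Emit:
{"fn": "apply_moves", "kwargs": {
  "rows": [
    [0,[0.5,9.6,-0.3],[0,0,0]],
    [0,[1.8,9.4,0.6],[0,0,0]],
    [0,[3.2,8.9,1.6],[0,0,0]],
    [0,[4.3,8.1,2.5],[0,0,0]],
    [0,[5.5,7.2,3.4],[0,0,0]],
    [0,[6.3,6,4],[0,0,0]],
    [0,[7,4.5,4.6],[0,0,0]],
    [0,[7.6,3.1,5.1],[0,0,0]],
    [0,[7.8,1.4,5.3],[0,0,0]]
  ]
}}

```text
clock: 6.6
tool_pos: [0.4806, -0.1232, 0.2231]
eef_rot: [-0.611, 0.356, 0.297, 0.642]
contact_force: [-20.0, 7.8, 12.7]
finger_gap: 0.0255
```

```bash
python3 st.py
```

```text
t 6.6 XYn mm [-8.9 53.6 82.7] r 54.3 phi 99.4 F XYn [-9.7  5.8 22.3] gap 0.0255 rot [-0.   -0.03  0.  ]
```

Emit:
{"fn": "apply_moves", "kwargs": {
  "rows": [
    [0,[7.9,-0.2,5.5],[0,0,0]],
    [0,[7.6,-1.9,5.5],[0,0,0]],
    [0,[7.2,-3.5,5.2],[0,0,0]],
    [0,[6.6,-5,4.9],[0,0,0]],
    [0,[5.7,-6.4,4.4],[0,0,0]],
    [0,[4.7,-7.5,3.8],[0,0,0]],
    [0,[3.5,-8.4,3],[0,0,0]],
    [0,[2.2,-9,2.1],[0,0,0]],
    [0,[0.8,-9.5,1.2],[0,0,0]],
    [0,[-0.5,-9.6,0.3],[0,0,0]],
    [0,[-1.8,-9.4,-0.6],[0,0,0]],
    [0,[-3.2,-8.9,-1.6],[0,0,0]],
    [0,[-4.3,-8.1,-2.5],[0,0,0]],
    [0,[-5.5,-7.2,-3.4],[0,0,0]],
    [0,[-6.3,-6,-4],[0,0,0]],
    [0,[-7,-4.5,-4.6],[0,0,0]],
    [0,[-7.6,-3.1,-5.1],[0,0,0]],
    [0,[-7.8,-1.4,-5.3],[0,0,0]],
    [0,[0,0,0],[0,0,0]]
  ]
}}

```text
clock: 8.5
tool_pos: [0.4863, -0.2331, 0.2355]
eef_rot: [-0.613, 0.353, 0.293, 0.643]
contact_force: [-3.2, 3.6, 10.1]
finger_gap: 0.0253
```

```bash
python3 st.py;python3 - <<'E'
from h import *
e=snap('scene','5');d=snap('side','5')
cv2.imwrite('pics/s5c.png',cv2.resize(e['color'][200:310,220:370],None,fx=5,fy=5,interpolation=cv2.INTER_CUBIC))
# fence plate: points at z .08-.12 above bed beyond gearbox; track along Y
for k in '0','4','5':
    c=load(f'scene{k}.pkl');C=cloud(c);P=C-c0
    a=P@Y;A=(C-c0)@np.array([.9955,-.0948,0]);m=(C[...,2]>.09)&(C[...,2]<.118)&(a>.06)&(a<.22)&(A>.045)&(A<.2)
    print(k,m.sum(),np.percentile(a[m],[10,50,90]).round(4),np.percentile(A[m],[5,95]).round(3))
E
```

```text
t 8.5 XYn mm [ 11.4 -55.3  83.6] r 56.5 phi -78.4 F XYn [ 2.9  3.3 10.3] gap 0.0253 rot [ 0.09  0.54 -0.03]
0 144 [0.13   0.1328 0.1341] [0.053 0.155]
4 145 [0.1391 0.1428 0.1439] [0.052 0.157]
5 142 [0.1772 0.1827 0.1837] [0.054 0.156]
```

View pics/s5c.png

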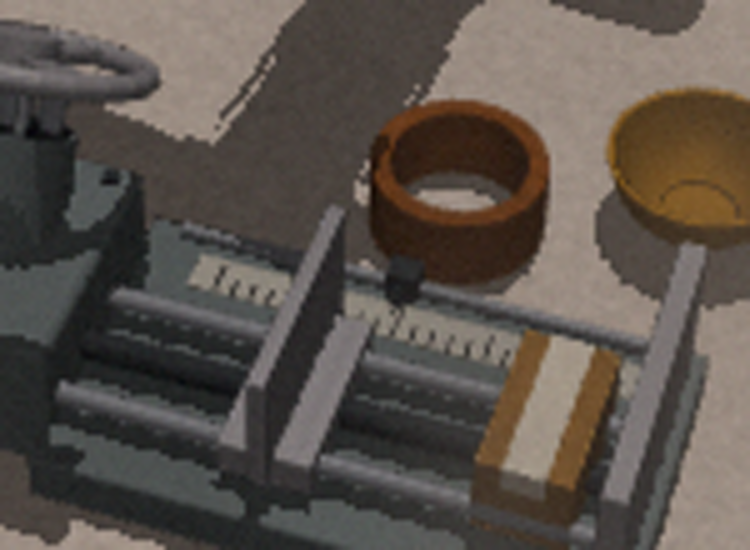

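By depth the fence has moved about 49.8 mm; the wheel angle predicts 49.6 mm, so there was almost no idle. About 25.6 mm remains. I'll crank 200° more (22.2 mm), then let go and measure from close up.

Emit:
{"fn": "apply_moves", "kwargs": {
  "rows": [
    [0,[-7.9,0.2,-5.5],[0,0,0]],
    [0,[-7.6,1.9,-5.5],[0,0,0]],
    [0,[-7.2,3.5,-5.2],[0,0,0]],
    [0,[-6.6,5,-4.9],[0,0,0]],
    [0,[-5.7,6.4,-4.4],[0,0,0]],
    [0,[-4.7,7.5,-3.8],[0,0,0]],
    [0,[-3.5,8.4,-3],[0,0,0]],
    [0,[-2.2,9,-2.1],[0,0,0]],
    [0,[-0.8,9.5,-1.2],[0,0,0]],
    [0,[0.5,9.6,-0.3],[0,0,0]],
    [0,[1.8,9.4,0.6],[0,0,0]],
    [0,[3.2,8.9,1.6],[0,0,0]],
    [0,[4.3,8.1,2.5],[0,0,0]],
    [0,[5.5,7.2,3.4],[0,0,0]],
    [0,[6.3,6,4],[0,0,0]],
    [0,[7,4.5,4.6],[0,0,0]],
    [0,[7.6,3.1,5.1],[0,0,0]],
    [0,[7.8,1.4,5.3],[0,0,0]],
    [0,[0,0,0],[0,0,0]]
  ]
}}

```text
clock: 10.5
tool_pos: [0.4824, -0.123, 0.2245]
eef_rot: [-0.612, 0.355, 0.296, 0.642]
contact_force: [-12.8, 5.7, 11.5]
finger_gap: 0.0253
```

```bash
python3 st.py;python3 - <<'E'
from h import *
e=snap('scene','6');w=snap('wrist','6')
cv2.imwrite('pics/s6c.png',cv2.resize(e['color'][230:290,280:360],None,fx=9,fy=9,interpolation=cv2.INTER_CUBIC))
for k in '0','4','5','6':
    c=load(f'scene{k}.pkl');C=cloud(c);P=C-c0
    a=P@Y;A=(C-c0)@np.array([.9955,-.0948,0]);m=(C[...,2]>.09)&(C[...,2]<.118)&(a>.06)&(a<.22)&(A>.045)&(A<.2)
    print(k,m.sum(),np.percentile(a[m],[10,50,90]).round(4))
E
```

```text
t 10.5 XYn mm [-6.7 53.9 82.8] r 54.3 phi 97.1 F XYn [-4.3  4.5 17. ] gap 0.0253 rot [ 0.01  0.13 -0.04]
0 144 [0.13   0.1328 0.1341]
4 145 [0.1391 0.1428 0.1439]
5 142 [0.1772 0.1827 0.1837]
6 134 [0.1971 0.2033 0.2043]
```

View pics/wrist6.png

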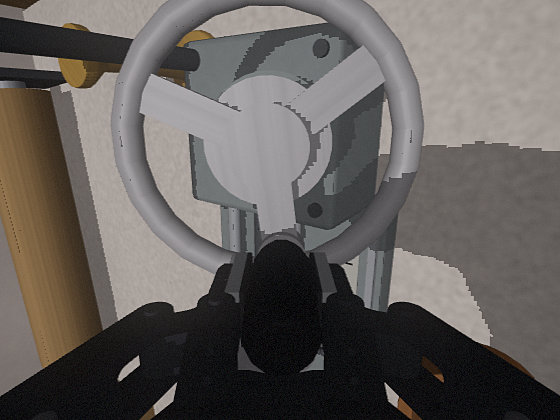

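View pics/s6c.png

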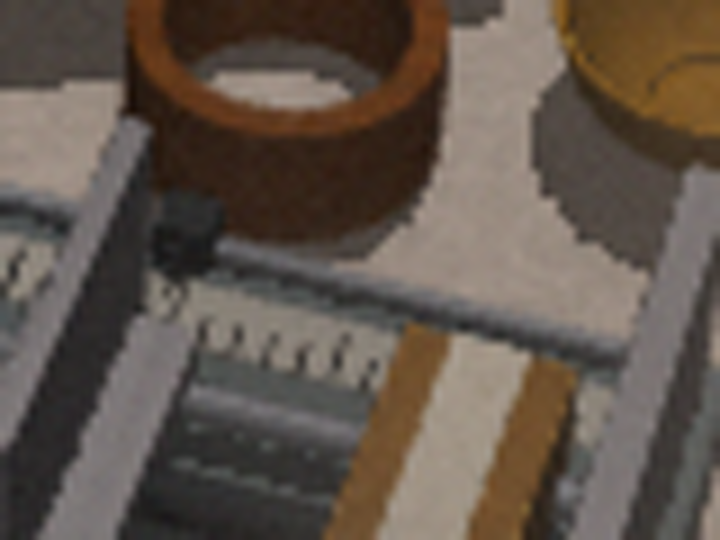

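The fence has travelled about 70.1 mm by angle and 70.3 mm by depth, so roughly 5.2 mm (about 47°) remains. Cranking about 43° more.

Emit:
{"fn": "apply_moves", "kwargs": {
  "rows": [
    [0,[7.9,-0.2,5.5],[0,0,0]],
    [0,[7.6,-1.9,5.5],[0,0,0]],
    [0,[7.2,-3.5,5.2],[0,0,0]],
    [0,[6.6,-5,4.9],[0,0,0]],
    [0,[0,0,0],[0,0,0]],
    [0,[0,0,0],[0,0,0]],
    [0,[0,0,0],[0,0,0]]
  ]
}}

```text
clock: 11.3
tool_pos: [0.5115, -0.1342, 0.2456]
eef_rot: [-0.612, 0.355, 0.296, 0.642]
contact_force: [-10.0, 0.2, 10.4]
finger_gap: 0.0252
```

```bash
python3 st.py;python3 - <<'E'
from h import *
e=snap('scene','7')
for k in '0','6','7':
    c=load(f'scene{k}.pkl');C=cloud(c);P=C-c0
    a=P@Y;A=(C-c0)@np.array([.9955,-.0948,0]);m=(C[...,2]>.09)&(C[...,2]<.118)&(a>.06)&(a<.225)&(A>.045)&(A<.2)
    print(k,m.sum(),np.percentile(a[m],[10,50,90]).round(4))
E
```

```text
t 11.3 XYn mm [30.  45.6 82.9] r 54.5 phi 56.6 F XYn [-2.2 -0.7 14.3] gap 0.0252 rot [ 0.03  0.14 -0.  ]
0 144 [0.13   0.1328 0.1341]
6 134 [0.1971 0.2033 0.2043]
7 136 [0.2013 0.2079 0.2088]
```

By angle the travel is 74.6 mm and by depth 75 mm, about 0.5 mm short of the tab. I'll let the wheel out along the axle with the knob still held, then open and back off.

Emit:
{"fn": "apply_moves", "kwargs": {
  "rows": [
    [0,[-1.7,0.2,2.5],[0,0,0]],
    [0,[-1.7,0.2,2.5],[0,0,0]],
    [0,[-1.7,0.1,2.4],[0,0,0]],
    [0,[-1.7,0.1,2.4],[0,0,0]],
    [0,[0,0,0],[0,0,0]],
    [100,[0,0,0],[0,0,0]],
    [100,[0,0,0],[0,0,0]],
    [100,[0,0,0],[0,0,0]],
    [100,[0,0,0],[0,0,0]],
    [100,[0,0,0],[0,0,0]],
    [100,[0,0,0],[0,0,0]],
    [100,[-9,1,13],[0,0,0]],
    [100,[-9,1,13],[0,0,0]],
    [100,[-9,1,13],[0,0,0]],
    [100,[-9,1,13],[0,0,0]],
    [100,[-9,1,13],[0,0,0]],
    [100,[-9,1,13],[0,0,0]]
  ]
}}

```text
clock: 13.05
tool_pos: [0.4503, -0.1272, 0.3328]
eef_rot: [-0.611, 0.355, 0.296, 0.642]
contact_force: [1.1, -0.9, -0.6]
finger_gap: 0.0853
```

```bash
python3 st.py
```

```text
t 13.05 XYn mm [ 29.7  46.7 189.6] r 55.3 phi 57.6 F XYn [ 0.6 -0.8 -1.2] gap 0.0853 rot [-0.01  0.08 -0.02]
```

Emit:
{"fn": "apply_moves", "kwargs": {
  "rows": [
    [100,[0,40,0],[0,0,0]],
    [100,[10,40,0],[0.33,7.01,1.05]],
    [100,[20,30,0],[0.33,7.01,1.05]],
    [100,[20,17,-10],[0.33,7.01,1.05]],
    [100,[30,0,-10],[0.33,7.01,1.05]],
    [100,[20,0,-10],[0.33,7.01,1.05]],
    [100,[0,0,0],[0,0,0]],
    [100,[0,0,0],[0,0,0]],
    [100,[0,0,0],[0,0,0]]
  ]
}}

```text
clock: 13.95
tool_pos: [0.5504, -0.0004, 0.3033]
eef_rot: [-0.501, 0.499, 0.499, 0.501]
contact_force: [-0.0, -0.1, 0.7]
finger_gap: 0.0853
```

Run:
```python
from h import *
c=snap('wrist','8');snap('scene','8');snap('side','8');print(c['state']['tool_pos'])
cv2.imwrite('pics/w8c.png',cv2.resize(c['color'][140:260,220:340],None,fx=5,fy=5,interpolation=cv2.INTER_CUBIC))
```

```text
[ 5.50403761e-01 -4.38995081e-04  3.03263987e-01]
```

View pics/wrist8.png

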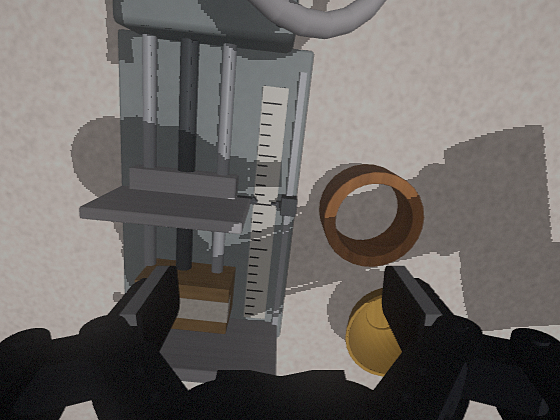

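View pics/w8c.png

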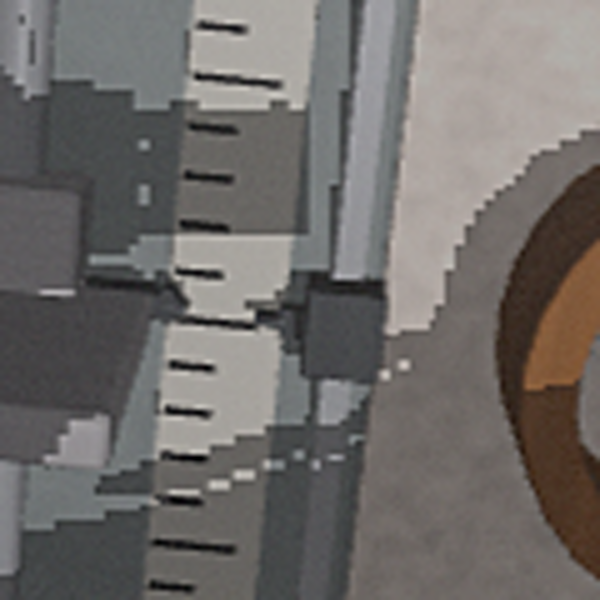

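Run:
```python
from h import *
c=load('wrist8.pkl');w=load('wrist0.pkl')
f=lambda c,u,v:cv2.resize(cv2.convertScaleAbs(c['color'][v:v+30,u:u+40],alpha=1.3,beta=20),None,fx=18,fy=18,interpolation=cv2.INTER_NEAREST)
cv2.imwrite('pics/z8.png',f(c,247,188));cv2.imwrite('pics/z0.png',f(w,252,188))
cv2.imwrite('pics/z0p.png',f(w,240,108))
```

```text
(no output)
```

View pics/z8.png

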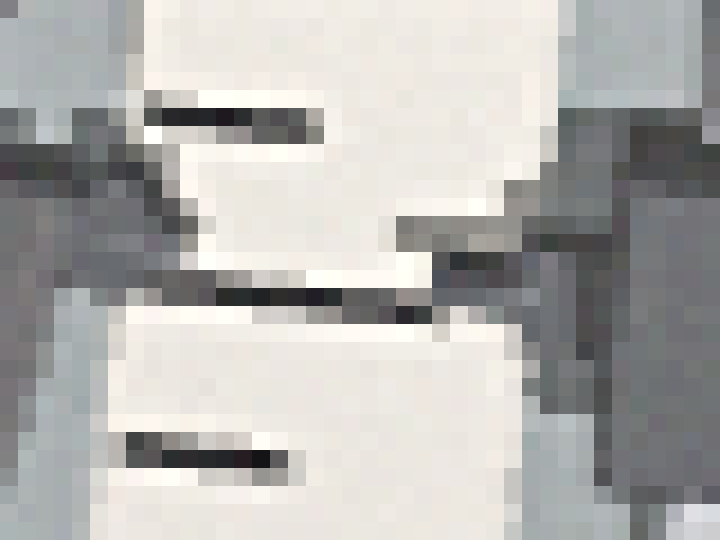

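View pics/z0.png

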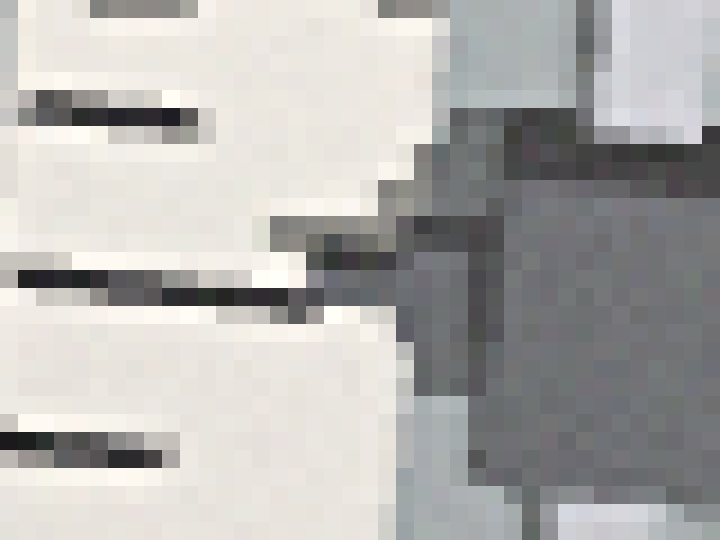

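Run:
```python
from h import *
c=load('wrist8.pkl')
for (pu,pv),(tu,tv) in [((257.3,200.8),(271.,203.)),((257.3,200.2),(271,203.6)),((257.3,201.5),(271,202.5))]:
    d=ray(c,pu,pv,.038)-ray(c,tu,tv,.038);print('pointer-tab along Y mm',(d@Y*1000).round(2),'across',(d@np.array([.9955,-.0948,0])*1000).round(2))
# wheel out? ring refit in side
from scipy.optimize import least_squares
for k in ['0','8']:
    s=load(f'side{k}.pkl');C=cloud(s);m=(s['color'].max(-1)>=95)&(C[...,2]>.11)&(C[...,2]<.26)&(np.linalg.norm(C-c0,axis=-1)<.11)
    Q=C[m];f=lambda x:np.hypot(np.hypot((Q-x)@X,(Q-x)@Y)-.0665,(Q-x)@n)-.0065
    r=least_squares(f,c0-.002*n,loss='cauchy',f_scale=.001).x;print(k,((r-c0)@n*1000).round(1),r.round(4))
```

```text
pointer-tab along Y mm -0.98 across 13.89
pointer-tab along Y mm -2.23 across 13.99
pointer-tab along Y mm 0.27 across 13.79
0 0.1 [ 0.53   -0.1815  0.1607]
8 0.2 [ 0.5299 -0.1814  0.1607]
```

View pics/scene8.png

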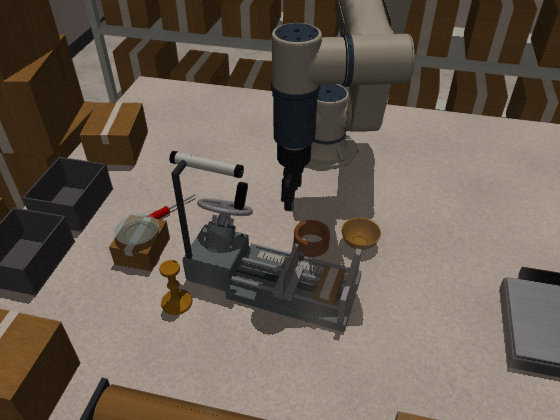

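The tips measure -1.0 mm apart along the scale (14 mm across, as specified), and the wheel has sprung out (rim at +0.2 mm from where it started). I'll take one closer look to tighten the gap estimate.

Emit:
{"fn": "apply_moves", "kwargs": {
  "rows": [
    [100,[0,0,-20],[0,0,0]],
    [100,[0,0,-20],[0,0,0]],
    [100,[0,0,-15],[0,0,0]],
    [100,[0,0,0],[0,0,0]],
    [100,[0,0,0],[0,0,0]]
  ]
}}

```text
clock: 14.6
tool_pos: [0.5506, -0.0003, 0.2489]
eef_rot: [0.501, -0.499, -0.5, -0.5]
contact_force: [0.2, -1.1, 0.9]
finger_gap: 0.0858
```

Run:
```python
from h import *
c=snap('wrist','9');print(c['state']['tool_pos'],c['state']['contact_force'])
p=c0+0;q=ray(load('wrist8.pkl'),264,202,.038);u,v=proj(c,q).round().astype(int);print(u,v)
u0,v0=u-22,v-16
cv2.imwrite('pics/z9.png',cv2.resize(cv2.convertScaleAbs(c['color'][v0:v0+32,u0:u0+44],alpha=1.3,beta=20),None,fx=17,fy=17,interpolation=cv2.INTER_NEAREST));print(u0,v0)
```

```text
[ 5.50554505e-01 -3.00513707e-04  2.48936626e-01] [ 0.2100956  -1.058131    0.85057179]
261 219
239 203
```

View pics/z9.png

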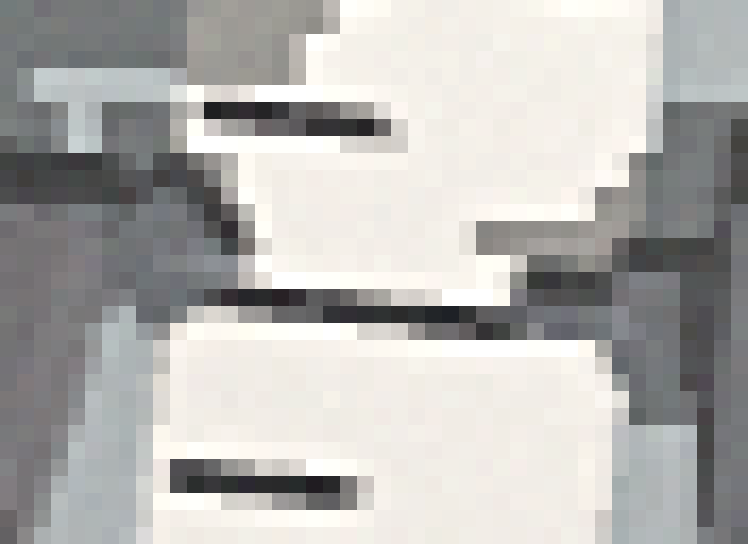

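The closer view puts the pointer tip at about (253.7,218.7) and the tab tip at about (269.5,221.7). After the scale's tilt in the picture, the pointer is about 1 mm short, inside the 3 mm band. I'll rise and hand in.

Emit:
{"fn": "apply_moves", "kwargs": {
  "rows": [
    [100,[0,0,25],[0,0,0]],
    [100,[0,0,25],[0,0,0]],
    [100,[0,0,0],[0,0,0]],
    [100,[0,0,0],[0,0,0]]
  ]
}}

```text
clock: 15.05
tool_pos: [0.5511, -0.0001, 0.2989]
eef_rot: [-0.501, 0.499, 0.499, 0.501]
contact_force: [-0.3, -0.6, -0.6]
finger_gap: 0.0855
```

Run:
```python
from h import *
c=load('wrist9.pkl');d=ray(c,253.5,218.6,.038)-ray(c,269.4,221.6,.038);print((d@Y*1000).round(2))
from rig import job;print(job.finish_job())
```

```text
-1.4
the job is handed in; nothing more can be done
None
```

I gripped the crank knob along the axle, pressed the wheel in 12 mm (the clutch dropped in first time) and cranked about 671° clockwise. I then let the wheel spring back, released the knob, moved clear and handed in at about 15 s of the 64 s.

- **Pointer:** the two wrist views put it 1.0 mm and 1.4 mm short of the tab, each good to about ±1 mm and inside the 3 mm band. The two travel estimates agree: 74.6 mm by wheel angle and 75 mm by depth, against a 75.3 mm gap measured at the start.
- **Wheel:** its rim is back to within 0.2 mm of where it started, so it has sprung out.
- **Clearance:** the gripper is open, well above the bench, with about 1 N on the force sensor, which is its usual noise. In the last scene view the bystanders look unmoved.

No check failed. The one oddity was a low force reading partway through the press (1 to 2 N where about 10 N was expected). The fence then moving as predicted showed the clutch was properly in.

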